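# Stack the dry-store containers at the stop rail

## Robot

A 6-joint arm with a two-finger parallel gripper is mounted at the origin on the work surface. World frame = base frame: x ahead of the robot, y to its left, z up, the work surface at z = 0. Lengths are in m, angles in rad, forces in N, time in s.
With the tool pointing down it reaches from about 0.325 to 0.9 m from the base axis. Payload 6.1 kg.
Tool frame: the origin (TCP) lies where the fingers leave the gripper's body, on its centre line; the fingertips stand 73 mm ahead of it and the grasp point (between the pads) lies 54 mm ahead of it (bot.tip_reach is the distance from the TCP to the fingertips, in m); y points along the fingers, x is the direction in which the jaws open and shut, and the axes are right-handed (so a half turn about y gives the same grasp; the last joint's range is limited). The gripper opens to 85 mm and grips with 20 to 120 N. Pads are 22 mm wide; open, the fingers measure 114 mm over their backs; the gripper's body (76 mm by 85 mm) begins 54 mm behind the grasp point. The pads swing forward as they close: fully open they stand 13 mm farther back than shut.
Start: joints at [-1.229, 0.22, 1.526, -0, 1.395, -0.126], TCP at [0.282, -0.558, 0.304] pointing down, gripper open.
Joint ranges: [-2.98, 2.98], [-0.91, 2.08], [0.09, 2.57], [-1.24, 4.39], [0.2, 2.65], [-2.68, 2.68]. Speed limits (rad/s): [2.57, 2.57, 3.01, 3.14, 3.14, 3.14].

## Interface

Orientations are given as a 3x3 rotation matrix whose columns are the frame's x, y, z axes.
In Python, from rig import monitor, snapshot, workorder, spotter, bot gives the robot as it stands.
- The arm moves only by the tool play_rows, never from a script. Its argument "plan" is a list that holds one entry, the list of rows, each a list of 7 numbers: the turn, a rotation vector about the tool's x, y, z in degrees, then the shift along the tool's x, y, z in cm, then the opening in per cent of the stroke, from 0 (shut) to 100 (fully open). A call has exactly 8 rows; each row shifts and turns the pose as measured when the row begins, along the tool's axes as they then stand; what a row does not reach is not made up. A row lasts 1/8 s, in which the tool goes at most 62.5 mm and 10.7 degrees, less where a joint would pass 70% of its speed; a pose out of reach is approached as far as the arm can. A call is refused whole if a number of a shift passes 6.25 or a number of a turn 10.7, either way. A call with a gripper value outside its range is refused whole. The fingers move at their own pace and stop on an object; "squeeze" is the grip in N (left out, the last holds). Time passes only in rows, so rows that do not move let the fingers close, or fill a call up. It gives the time, the measured TCP pose, the force and the opening at its end, in the units of the state.
- monitor.get_state(): the state, without advancing time (a new reading comes with each control period).
- snapshot(name): name is "side" or "top" or "wrist"; returns a dict with "img" (384x512x3 uint8, red, green, blue), "vfov" (degrees; the focal length in pixels is half the picture's height over the tangent of half this angle, whatever the lens; pixels are square), "cx", "cy" (the principal point, pixels), "D" ([k1, k2, p1, p2, k3] as OpenCV has them; the pictures are not rectified), "cam_to_world" (4x4, takes a point from camera to world coordinates); the wrist camera has in their place "hand_eye" (4x4, takes a point from camera to tool coordinates, whose origin is the TCP and whose axes are the tool frame's). Camera axes: x right, y up, looking along -z (the intrinsics and any distortion apply to the point x, -y, -z); pixel columns grow to the right and rows downward; lengths in m; the calibration is good to about 2 mm. A picture is of the moment at which its call begins: read the wrist's pose just before it. There is no depth.
- workorder.sign_off(): hands the job in, once; it reports no verdict.
Trained networks look in a picture, given as the dict that the camera call returned (one of the last four; its "shot" number tells which), for a name from the list of things; names that differ only in an ending like _2 or _b are one class to them, and where a whole thing is asked for, a point or a joint stands for the part that bears it (a point fixed in the world has none). Each returns a list of dicts, best first, with "p" (0 to 1); they miss things now and then, are a little off and sometimes report something else, mostly with a low value. They report only what shows in the picture. A call takes as long as a camera call. They do not tell look-alikes from the thing itself.
- spotter.masks_of(picture, target): "region" (384x512 bool, what is visible of it) and "pixel" ([row, column] in pixels, amid what is visible of it).
The state is a dict: "clock": time; "q": joint angles; "dq": joint speeds; "effort": joint torques, N m; "tool_pos": TCP position; "eef_rot": TCP orientation; "ft_force": force on the tool from outside, world axes, zero at the start; "ft_torque": the same for the moment, N m; "gripper_width": finger opening in m.
Only numpy, scipy, OpenCV 4.12 (cv2) and the standard library are available. Lean on these libraries where they do the work, as an engineer would, in place of code of your own. Each camera call takes 0.05 s, during which the arm holds its last target.

## Task

Tidy the three containers into one steady stack at the back of the bench: first slide the wide lidded food pan (without lifting it) along the bench until its far long side lies flush against the low steel stop rail, alongside the rail and not past its ends. Then build the stack on it, wider before narrower: set the oblong tin flat on the middle of the pan's lid, and the small round jar upright on the middle of the tin. Do not knock anything over, leave the other kitchen things where they are, and let go of the stack.

Things in the scene. Friction and masses are not known exactly. Their poses are not given: they have to be found in the camera images.
- rail: low steel stop rail fixed to the bench, a straight bar 400 mm long (along its y), 12 mm thick (x), 28 mm high. Origin: centre of its underside. Its x axis points away from the robot, square to the bar; the face that the pan is pushed against is the one towards the robot, 6 mm from the origin at x = -6 mm. A 2 mm mounting flange lies behind it.
- pan: flat rectangular steel food pan with a flat lid, 130 mm (its x) by 180 mm (its y) by 60 mm high, about 0.6 kg, loose on the bench and too wide to grip; about 2 to 6 N keeps it sliding (more at first touch). Origin: centre of its underside; z up. Its long sides are square to its x axis; its +x side is the far one, for the rail. The lid's top is flat, 60 mm above the origin. When it is flush against the rail its origin is 71 mm in front of the rail's origin.
- tin_center (a point): centre (half-way up) of the oblong metal tin with a flat top, 58 mm (its x) by 120 mm (its y) by 50 mm high, about 0.25 kg, standing upright and loose on the bench; z up.
- jar_center (a point): centre (half-way up) of the small round amber glass jar with a flat steel screw cap, 44 mm in diameter, 75 mm high, about 0.16 kg, standing upright and loose on the bench.
- beaker: bystander: open steel beaker, 72 mm in diameter, 85 mm high; origin at the centre of its underside.
- ramekin: bystander: small white ceramic bowl, 90 mm in diameter, 42 mm high; origin at the centre of its underside.
- mixing_bowl: bystander: steel mixing bowl, 220 mm in diameter, 85 mm high; origin at the centre of its underside.
- spoon: bystander: wooden spoon lying flat, its length along its x.
- shaker: bystander: plain one-piece steel cylinder shaker, 44 mm in diameter, 70 mm high; origin at the centre of its underside.
Things that resemble listed ones, but are neither listed nor needed, are in the scene too. Leave any turquoise look-alike of the part that bears tin_center alone.

How it is judged:
By the outcome, as a careful person would: the job done as asked, in the order asked, and still so for the second after the job is handed in, with the robot touching nothing.
It also fails if it takes over 69 s, if anything falls off the work surface, if the arm or the gripper's body presses on something with over 40 N, if the wrist force passes 120 N, or if a joint passes its speed limit or range.

## Working session

There is one attempt and no reset: what is moved stays moved. The work goes in short steps, Python scripts to look and compute and a tool call to move; the robot and the scene stay as the last step left them, time stands still between calls to the robot, and variables do not carry over. Pictures are saved under pics/ and viewed, and the job is handed in when it is done.

Besides the shell and the picture viewer there is one more tool, called after ">>>" by a JSON object that holds its "method" and its "body", one argument or row to a line. play_rows: Moves the arm, as the interface text tells. Its arguments: {"type":"object","properties":{"plan":{"type":"array"},"squeeze":{"type":"number"}},"required":["plan"]}

```bash
ls; mkdir -p pics; python3 - <<'E'
from rig import monitor, snapshot, workorder, spotter, bot
import cv2
s=monitor.get_state(); print(s)
for n in ("side","top"):
    p=snapshot(n); cv2.imwrite(f"pics/{n}0.png",p["img"][:,:,::-1])
    print(n,{k:v for k,v in p.items() if k!="img"})
    for t in ("rail","pan","tin_center","jar_center"):
        for d in spotter.masks_of(p,t): print(t,round(d["p"],2),d["pixel"],d["region"].sum())
E
```

```text
pics
{'clock': 0.0, 'q': array([-1.22909759e+00,  2.21217668e-01,  1.52764462e+00, -5.74792278e-07,
        1.39467996e+00, -1.26072394e-01]), 'dq': array([-0.00039827,  0.00034959,  0.00011029, -0.0013312 ,  0.0012177 ,
       -0.00118289]), 'effort': array([ 1.12634355e-04, -4.96895170e+01, -3.89393163e+01, -3.10042860e-04,
        1.11377839e-02, -1.80348685e-06]), 'tool_pos': array([ 0.28166337, -0.55740463,  0.3027866 ]), 'eef_rot': array([[ 4.50897427e-01, -6.53817022e-04,  8.92575533e-01],
       [-8.92573677e-01,  1.83668674e-03,  4.50897835e-01],
       [-1.93418633e-03, -9.99998100e-01,  2.44577462e-04]]), 'ft_force': array([ 0.11091901, -0.0331814 ,  0.28179988]), 'ft_torque': array([-0.00411921, -0.01194883, -0.05884281]), 'gripper_width': 0.08547215850821809}
side {'vfov': 42.964366345029525, 'cx': 258.4905857934795, 'cy': 191.12642207798294, 'D': array([0.05552169, 0.        , 0.        , 0.        , 0.        ]), 'cam_to_world': array([[-0.99524412,  0.0663993 , -0.07127607,  0.38671037],
       [-0.0963476 , -0.56309318,  0.8207577 ,  1.11281527],
       [ 0.01436267,
[... 214 characters left out ...]
0.92 [146.2, 276.9] 699
tin_center 0.82 [243.0, 306.4] 1310
jar_center 0.6 [264.4, 186.5] 621
top {'vfov': 45.691281079998426, 'cx': 261.11843036456827, 'cy': 186.77129268802472, 'D': array([-0.03629586,  0.        ,  0.        ,  0.        ,  0.        ]), 'cam_to_world': array([[ 0.02779718,  0.99789636, -0.05856766,  0.38218281],
       [-0.9994438 ,  0.02882454,  0.01677009, -0.00938422],
       [ 0.018423  ,  0.05806893,  0.99814257,  1.6434029 ],
       [ 0.        ,  0.        ,  0.        ,  1.        ]]), 'shot': 2}
rail 0.91 [126.4, 250.9] 1144
tin_center 0.92 [191.4, 335.3] 577
tin_center 0.85 [220.4, 205.1] 558
jar_center 0.71 [143.0, 170.2] 160
jar_center 0.34 [139.0, 330.8] 175
```

```bash
python3 -c "
import cv2
for n in ('side0','top0'):
    i=cv2.imread(f'pics/{n}.png'); cv2.imwrite(f'pics/{n}b.png',cv2.resize(i,(800,600),interpolation=cv2.INTER_CUBIC))"
```

```text
(no output)
```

View pics/side0b.png

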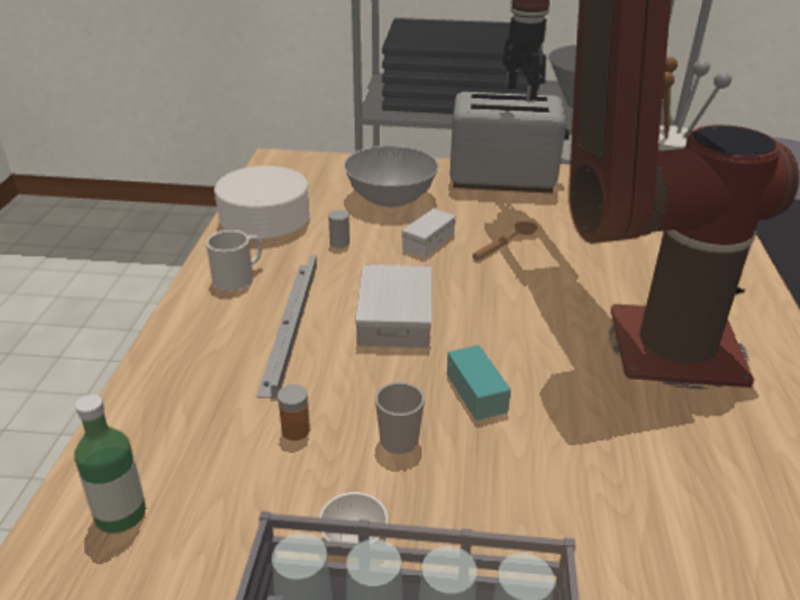

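View pics/top0b.png

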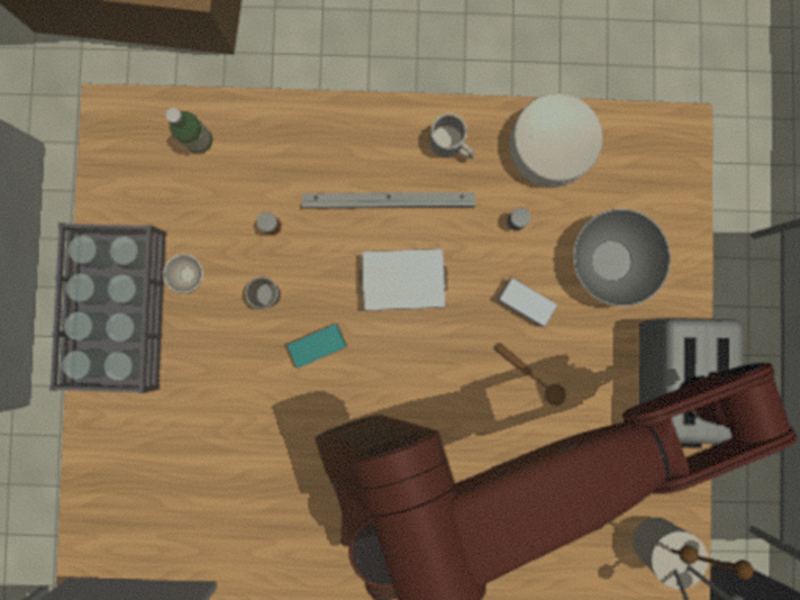

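The side view shows the amber jar at (294,412) in the 800-px picture, the white tin at (428,233) and the pan at (395,305). The turquoise look-alike is at (478,382). In the top view the rail is at y≈200, the pan at (403,280), the tin at (528,302) and the jar at (267,223). Next I fit the poses from silhouettes in both views.

```bash
cat > h.py <<'E'
import numpy as np, cv2
from scipy.optimize import minimize
from rig import monitor, snapshot, workorder, spotter, bot
F=np.diag([1,-1,-1,1.])
def K(p):
    f=p["img"].shape[0]/2/np.tan(np.radians(p["vfov"]/2)); return np.array([[f,0,p["cx"]],[0,f,p["cy"]],[0,0,1.]])
def c2w(p,st=None):
    if "cam_to_world" in p: return np.array(p["cam_to_world"])
    T=np.eye(4);T[:3,:3]=st["eef_rot"];T[:3,3]=st["tool_pos"]; return T@np.array(p["hand_eye"])
def proj(p,P,st=None):
    W=np.linalg.inv(c2w(p,st)@F)
    r,_=cv2.Rodrigues(W[:3,:3]); return cv2.projectPoints(np.asarray(P,float).reshape(-1,1,3),r,W[:3,3],K(p),np.asarray(p["D"],float))[0].reshape(-1,2)
def back(p,uv,z,st=None):
    uv=np.asarray(uv,float).reshape(-1,1,2); n=cv2.undistortPoints(uv,K(p),np.asarray(p["D"],float)).reshape(-1,2)
    M=c2w(p,st)@F; d=np.c_[n,np.ones(len(n))]@M[:3,:3].T; o=M[:3,3]
    return o+d*((z-o[2])/d[:,2])[:,None]
def box(x,y,a,L,W,H,z0=0):
    c,s=np.cos(a),np.sin(a)
    return np.array([[x+c*u-s*v,y+s*u+c*v,z] for z in(z0,z0+H) for u,v in((L/2,W/2),(-L/2,W/2),(-L/2,-W/2),(L/2,-W/2))])
def cyl(x,y,r,H,z0=0):
    t=np.linspace(0,2*np.pi,32,endpoint=False)
    return np.array([[x+r*np.cos(q),y+r*np.sin(q),z] for z in(z0,z0+H) for q in t])
def sil(p,P,st=None,ss=8):
    uv=proj(p,P,st); h=cv2.convexHull(uv.astype(np.float32))
    m=np.zeros(p["img"].shape[:2],np.uint8); cv2.fillConvexPoly(m,np.round(h*256).astype(np.int32),255,cv2.LINE_AA,8)
    return m/255.
def fit(views,model,x0,st=None,step=(.01,.01,.1)):
    def cost(x):
        c=0
        for p,m in views:
            s=sil(p,model(x),st); c+=1-np.minimum(s,m).sum()/np.maximum(s,m).sum()
        return c/len(views)
    x0=np.array(x0,float); n=len(x0)
    S=np.vstack([x0]+[x0+np.eye(n)[i]*step[i] for i in range(n)])
    r=minimize(cost,x0,method="Nelder-Mead",options=dict(initial_simplex=S,xatol=1e-5,fatol=1e-6)); return r.x,r.fun
E
python3 - <<'E'
from h import *
side=snapshot("side"); top=snapshot("top")
def best(p,t,uv):
    L=[d for d in spotter.masks_of(p,t) if np.hypot(d["pixel"][1]-uv[0],d["pixel"][0]-uv[1])<20]
    return L[0]["region"].astype(float) if L else None
s=512/800
spec={"pan":((395,305),(403,280),lambda x:box(*x,.13,.18,.06),.06),
"tin_center":((428,233),(528,302),lambda x:box(*x,.058,.12,.05),.05),
"rail":((290,325),(388,201),lambda x:box(*x,.012,.40,.028),.028),
"jar_center":((294,412),(267,223),lambda x:cyl(*x,.022,.075),.075),
"beaker":((400,415),(262,293),lambda x:cyl(*x,.036,.085),.085),
"shaker":((339,230),(518,218),lambda x:cyl(*x,.022,.07),.07)}
o=top["img"][:,:,::-1].copy();o2=side["img"][:,:,::-1].copy()
for n,(a,b,m,h) in spec.items():
    ms=best(side,n,np.array(a)*s); mt=best(top,n,np.array(b)*s)
    x0=list(back(top,[np.array(b)*s],h)[0][:2])
    if h not in(.075,.085,.07): x0.append(-.5 if n=="tin_center" else 0)
    for nm,v in(("both",[(side,ms),(top,mt)]),("side",[(side,ms)]),("top",[(top,mt)])):
        v=[q for q in v if q[1] is not None]
        if not v: continue
        bestr=min((fit(v,m,x0[:2]+([x0[2]+d] if len(x0)>2 else [])) for d in((0,.5,1,-.5,1.57) if n=="tin_center" else (0,))),key=lambda r:r[1])
        print(n,nm,bestr[0].round(4),round(bestr[1],3))
        if nm=="both":
            for I,p in((o,top),(o2,side)):
                cv2.polylines(I,[np.round(cv2.convexHull(proj(p,m(bestr[0])).astype(np.float32))).astype(int)],1,(0,0,255))
cv2.imwrite("pics/ov1.png",cv2.resize(o[70:270,100:450],None,fx=2.2,fy=2.2,interpolation=cv2.INTER_CUBIC))
cv2.imwrite("pics/ov2.png",cv2.resize(o2[90:330,130:390],None,fx=2.4,fy=2.4,interpolation=cv2.INTER_CUBIC))
E
```

```text
pan both [ 0.5035 -0.026   0.0762] 0.069
pan side [ 0.5017 -0.0253  0.0667] 0.078
pan top [ 0.505  -0.0267  0.0815] 0.051
tin_center both [ 0.4618 -0.3064 -0.5129] 0.146
tin_center side [ 0.46   -0.298  -0.4268] 0.12
tin_center top [ 0.4649 -0.3055  2.6107] 0.127
rail both [6.84e-01 2.83e-02 4.00e-04] 0.302
rail side [6.84e-01 2.83e-02 4.00e-04] 0.302
jar_center both [0.6228 0.2814] 0.211
jar_center side [0.6243 0.281 ] 0.244
jar_center top [0.6228 0.2829] 0.174
beaker both [0.4643 0.2863] 0.208
beaker side [0.4625 0.2821] 0.205
beaker top [0.4661 0.2876] 0.204
shaker both [ 0.6493 -0.2825] 0.21
shaker side [ 0.649  -0.2815] 0.186
shaker top [ 0.648  -0.2827] 0.232
```

View pics/ov1.png

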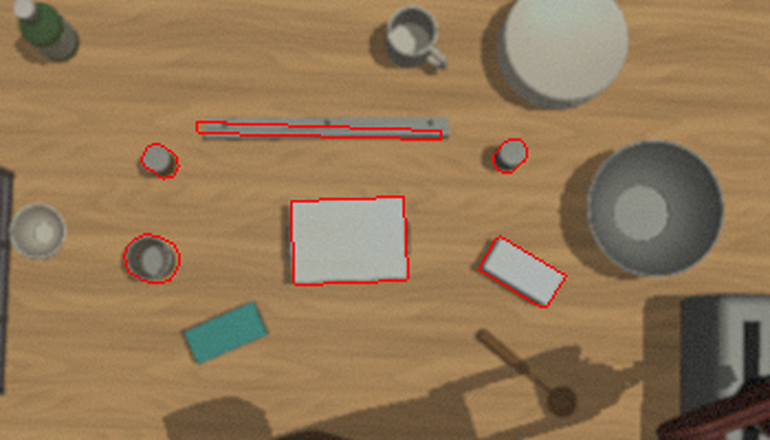

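View pics/ov2.png

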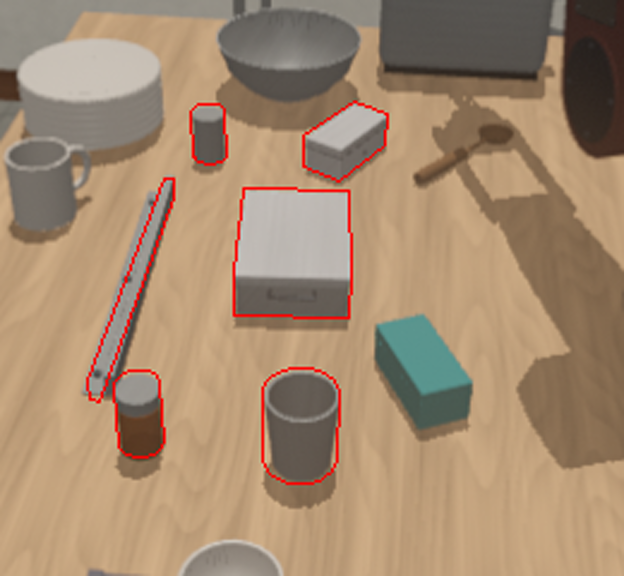

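```bash
python3 - <<'E'
from h import *
top=snapshot("top")
I=top["img"][:,:,::-1]
c=cv2.resize(I[115:145,185:310],None,fx=6.4,fy=6.4,interpolation=cv2.INTER_CUBIC)
cv2.imwrite("pics/rz.png",c)
side=snapshot("side")
cv2.imwrite("pics/rs.png",cv2.resize(side["img"][155:260,160:210,::-1],None,fx=5.7,fy=5.7,interpolation=cv2.INTER_CUBIC))
w=snapshot("wrist");print(w["hand_eye"],w["vfov"],w["cx"],w["cy"],w["D"])
E
```

```text
[[ 9.99999990e-01  1.42395339e-04  2.43472655e-05 -5.10072005e-04]
 [-2.12226073e-05  3.11515655e-01 -9.50241020e-01 -7.01269367e-02]
 [-1.42894447e-04  9.50241010e-01  3.11515655e-01  8.10410993e-02]
 [ 0.00000000e+00  0.00000000e+00  0.00000000e+00  1.00000000e+00]] 60.237796075916656 258.25026335313885 195.62074249106266 [-0.07940583  0.          0.          0.          0.        ]
```

View pics/rz.png

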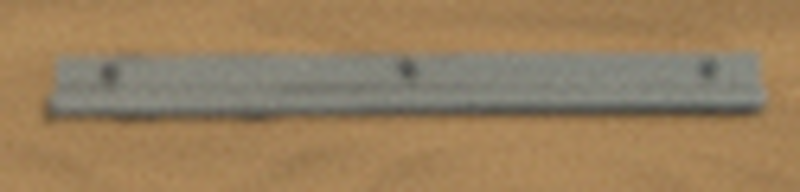

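View pics/rs.png

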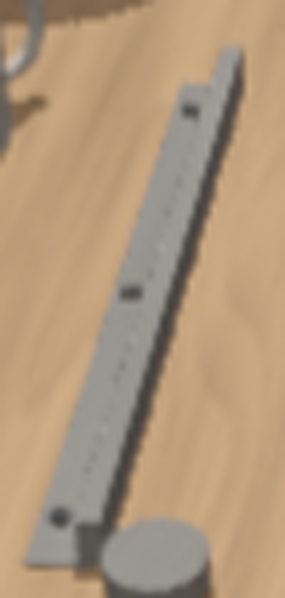

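```bash
cat >> h.py <<'E'
def yaw(R): return np.arctan2(R[1,0],R[0,0])
def plan(pos,yawdeg=None):
    """relative shift in tool axes (cm) to pos, and turn about tool y (deg)"""
    s=monitor.get_state(); R=s["eef_rot"]; d=np.array(pos)-s["tool_pos"]
    print("t",round(s["clock"],2),"tcp",s["tool_pos"].round(4),"yaw",np.degrees(yaw(R)).round(2),"tilt",(R[2]).round(4),"w",round(s["gripper_width"],4),"F",s["ft_force"].round(2))
    if yawdeg is not None:
        dy=(yawdeg-np.degrees(yaw(R))+180)%360-180; a=np.radians(yawdeg)
        print("turn_y",round(-dy,2)); R2=np.array([[np.cos(a),0,-np.sin(a)],[np.sin(a),0,np.cos(a)],[0,-1,0]])
        from scipy.spatial.transform import Rotation as Ro
        print("exact rotvec tool deg",np.degrees(Ro.from_matrix(R.T@R2).as_rotvec()).round(2)); print("shift before turn",(R.T@d*100).round(2),"after turn",(R2.T@d*100).round(2))
    else: print("shift",(R.T@d*100).round(2))
E
python3 - <<'E'
from h import *
print(bot.tip_reach)
top=snapshot("top"); g=cv2.GaussianBlur(top["img"],(3,3),0).astype(float)
# front edge: transition from rail (grey: R-B small) to wood (R-B large)
d=g[:,:,0]-g[:,:,2]
pts=[]
for c in range(196,302,3):
    col=d[126:138,c]; 
    wood=d[134:138,c].mean(); th=wood*.5+ d[126:129,c].mean()*.5
    for r in range(len(col)-1):
        if col[r]<th<=col[r+1]: pts.append((c,126+r+(th-col[r])/(col[r+1]-col[r])));break
pts=np.array(pts); print(np.c_[pts][::6].round(2))
for z in (0,.028):
    w=back(top,pts,z); k=np.polyfit(w[:,1],w[:,0],1); print(z,"x at y=0",k[1],"slope",k[0],"yaw",-np.arctan(k[0]), (w[:,0]-np.polyval(k,w[:,1])).std())
    print(back(top,[(185+52/6.4,115+100/6.4),(185+765/6.4,115+95/6.4)],z))
plan([.39,-.026,.2],-90)
E
```

```text
0.0726
[[196.   132.85]
 [214.   132.91]
 [232.   132.65]
 [250.   132.54]
 [268.   132.51]
 [286.   132.42]]
0 x at y=0 0.6749485466033206 slope -0.03666519725846978 yaw 0.03664878037502105 0.00040746330765138543
[[ 0.67576543  0.21569725  0.        ]
 [ 0.69118513 -0.18958398  0.        ]]
0.028 x at y=0 0.6699545948843196 slope -0.03666519725846974 yaw 0.03664878037502101 0.00040052102184116997
[[ 0.67076342  0.21186235  0.028     ]
 [ 0.6859204  -0.18651377  0.028     ]]
t 1.4 tcp [ 0.2818 -0.5578  0.3039] yaw -63.2 tilt [-0. -1. -0.] w 0.0855 F [-0.81  0.21  0.2 ]
turn_y 26.8
exact rotvec tool deg [ 0.  26.8 -0. ]
shift before turn [-42.59  10.39  33.64] after turn [-53.18  10.39  10.82]
```

>>> {"method": "play_rows", "body": {
  "plan": [
    [[0,0,0,-4.7,0,3.7,50],[0,0,0,-4.7,0,3.7,50],[0,0,0,-4.7,0,3.7,50],[0,0,0,-4.7,0,3.7,50],[0,0,0,-4.7,0,3.7,50],[0,0,0,-4.7,0,3.7,50],[0,0,0,-4.7,0,3.7,50],[0,8,0,0,0,0,50]]
  ],
  "squeeze": 40
}}

```text
clock: 2.4
tool_pos: [0.3667, -0.1359, 0.3034]
eef_rot: [[0.318, 0.005, 0.948], [-0.948, -0.0, 0.318], [0.002, -1.0, 0.004]]
ft_force: [-0.7, -0.7, -0.3]
gripper_width: 0.0425
```

```bash
python3 - <<'E'
from h import *
plan([.39,-.03,.1],-87.9)
E
```

```text
t 2.4 tcp [ 0.3667 -0.1359  0.3034] yaw -71.48 tilt [ 0.0015 -1.      0.0044] w 0.0425 F [-0.71 -0.73 -0.33]
turn_y 16.42
exact rotvec tool deg [-0.26 16.42  0.05]
shift before turn [-9.33 20.35  5.49] after turn [-10.5   20.34   2.72]
```

>>> {"method": "play_rows", "body": {
  "plan": [
    [[0,8.2,0,0,4,0,50],[0,8.2,0,0,4,0,50],[0,0,0,-5.2,2,1.3,50],[0,0,0,-5.3,2,1.4,50],[0,0,0,0,5,0,50],[0,0,0,0,3.5,0,50],[0,0,0,0,0,0,50],[0,0,0,0,0,0,50]]
  ]
}}

```text
clock: 3.4
tool_pos: [0.3966, -0.0273, 0.098]
eef_rot: [[0.03, 0.016, 0.999], [-1.0, -0.006, 0.03], [0.007, -1.0, 0.016]]
ft_force: [0.9, -1.1, 0.6]
gripper_width: 0.0428
```

```bash
python3 - <<'E'
from h import *
plan([.39,-.03,.092],-87.9)
p=snapshot("side"); cv2.imwrite("pics/s2.png",cv2.resize(p["img"][130:330,180:440,::-1],None,fx=3,fy=3))
E
```

```text
t 3.4 tcp [ 0.3966 -0.0273  0.098 ] yaw -88.31 tilt [ 0.007  -0.9998  0.0161] w 0.0428 F [ 0.94 -1.14  0.61]
turn_y -0.41
exact rotvec tool deg [-0.92 -0.41  0.4 ]
shift before turn [ 0.24  0.59 -0.67] after turn [ 0.24  0.6  -0.67]
```

View pics/s2.png

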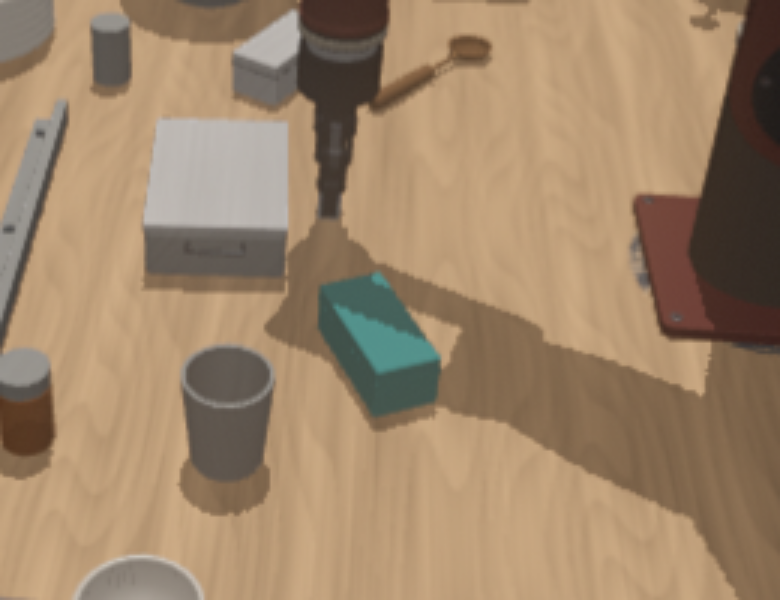

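>>> {"method": "play_rows", "body": {
  "plan": [
    [[-0.9,-0.4,0.4,0.2,0.6,0,50],[0,0,0,0,0,1,50],[0,0,0,0,0,1,50],[0,0,0,0,0,1,50],[0,0,0,0,0,1,50],[0,0,0,0,0,1,50],[0,0,0,0,0,1,50],[0,0,0,0,0,1,50]]
  ]
}}

```text
clock: 4.45
tool_pos: [0.4708, -0.0277, 0.0941]
eef_rot: [[0.036, -0.003, 0.999], [-0.999, -0.001, 0.036], [0.0, -1.0, -0.003]]
ft_force: [-5.6, -0.4, 3.1]
gripper_width: 0.0429
```

```bash
python3 - <<'E'
from h import *
plan([.534,-.025,.092],-87.9)
p=snapshot("top"); cv2.imwrite("pics/t3.png",cv2.resize(p["img"][90:270,130:390,::-1],None,fx=3,fy=3))
E
```

```text
t 4.45 tcp [ 0.4708 -0.0277  0.0941] yaw -87.93 tilt [ 4.0e-04 -1.0e+00 -2.9e-03] w 0.0429 F [-5.59 -0.43  3.07]
turn_y -0.03
exact rotvec tool deg [ 0.17 -0.03  0.02]
shift before turn [-0.04  0.19  6.33] after turn [-0.04  0.21  6.33]
```

View pics/t3.png

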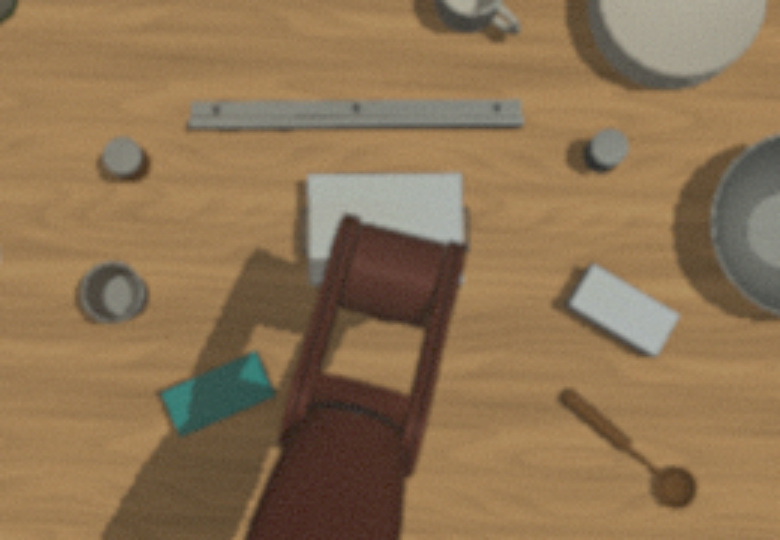

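>>> {"method": "play_rows", "body": {
  "plan": [
    [[0,0,0,0,0,0.9,50],[0,0,0,0,0,0.9,50],[0,0,0,0,0,0.9,50],[0,0,0,0,0,0.8,50],[0,0,0,0,0,0.6,50],[0,0,0,0,0,0.4,50],[0,0,0,0,0,0.3,50],[0,0,0,0,0,0.3,50]]
  ]
}}

```text
clock: 5.5
tool_pos: [0.524, -0.0254, 0.0931]
eef_rot: [[0.037, -0.008, 0.999], [-0.999, -0.0, 0.037], [-0.0, -1.0, -0.008]]
ft_force: [-5.3, 0.3, 3.9]
gripper_width: 0.0423
```

```bash
python3 - <<'E'
from h import *
plan([.534,-.025,.092],-87.9)
p=snapshot("top"); cv2.imwrite("pics/t4.png",cv2.resize(p["img"][110:190,170:320,::-1],None,fx=5.3,fy=5.3,interpolation=cv2.INTER_CUBIC))
E
```

```text
t 5.5 tcp [ 0.524  -0.0254  0.0931] yaw -87.9 tilt [-1.0e-04 -1.0e+00 -7.6e-03] w 0.0423 F [-5.28  0.35  3.87]
turn_y 0.0
exact rotvec tool deg [ 0.43  0.   -0.01]
shift before turn [-0.   0.1  1. ] after turn [-0.    0.11  1.  ]
```

View pics/t4.png

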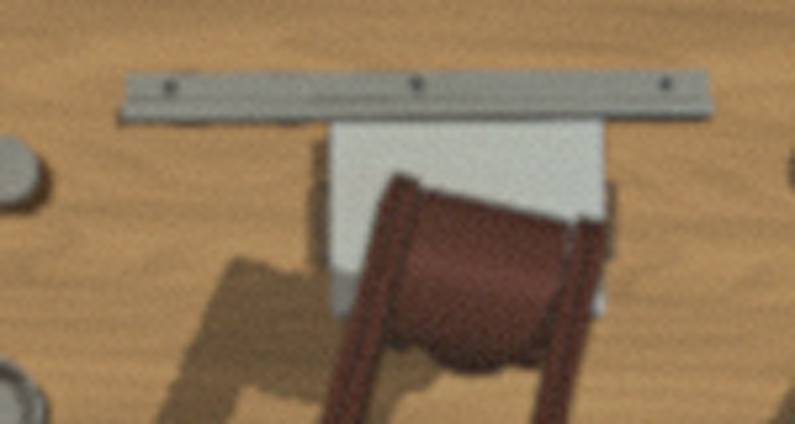

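>>> {"method": "play_rows", "body": {
  "plan": [
    [[0,0,0,0,0,0.3,50],[0,0,0,0,0,0.3,50],[0,0,0,0,0,0.3,50],[0,0,0,0,0,0.2,50],[0,0,0,0,0,0.2,50],[0,0,0,0,0,0.2,50],[0,0,0,0,0,0.2,50],[0,0,0,0,0,0.2,50]]
  ]
}}

```text
clock: 6.55
tool_pos: [0.5343, -0.0249, 0.0921]
eef_rot: [[0.038, -0.035, 0.999], [-0.999, -0.0, 0.038], [-0.001, -0.999, -0.035]]
ft_force: [-14.3, -0.9, 12.8]
gripper_width: 0.0427
```

```bash
python3 - <<'E'
from h import *
plan([.534,-.025,.092],-87.9)
p=snapshot("side"); cv2.imwrite("pics/s5.png",cv2.resize(p["img"][150:270,150:300,::-1],None,fx=5,fy=5,interpolation=cv2.INTER_CUBIC))
for d in spotter.masks_of(p,"pan")[:2]:
    if d["pixel"][1]<250: print(d["p"],fit([(p,d["region"].astype(float))],lambda x:box(*x,.13,.18,.06),[.61,-.025,.037]))
E
```

```text
t 6.55 tcp [ 0.5343 -0.0249  0.0921] yaw -87.84 tilt [-0.0013 -0.9994 -0.0345] w 0.0427 F [-14.26  -0.87  12.83]
turn_y 0.06
exact rotvec tool deg [ 1.98  0.06 -0.07]
shift before turn [ 0.01  0.02 -0.03] after turn [ 0.01  0.01 -0.03]
0.86 (array([ 0.613274  , -0.01958372,  0.14209215]), np.float64(0.14009547463340832))
```

View pics/s5.png

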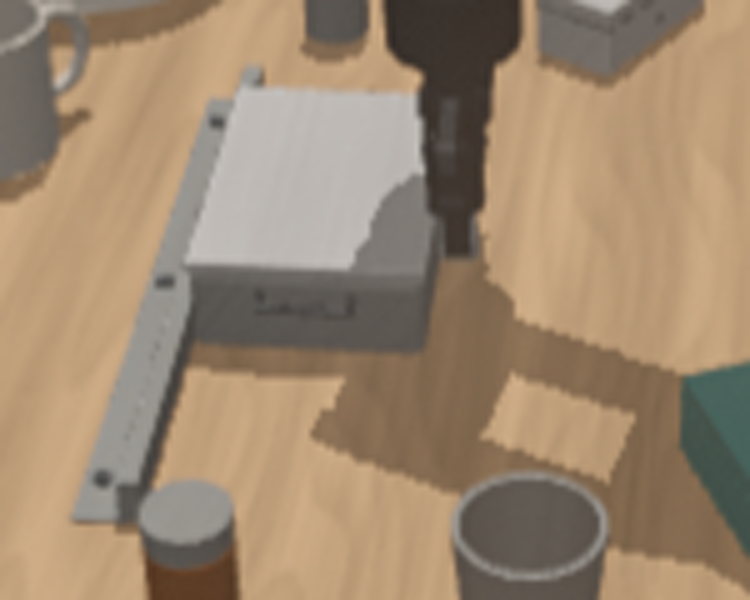

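>>> {"method": "play_rows", "body": {
  "plan": [
    [[0,0,0,0,0,0.3,50],[0,0,0,0,0,0.3,50],[0,0,0,0,0,0.3,50],[0,0,0,0,0,0.3,50],[0,0,0,0,0,0.3,50],[0,0,0,0,0,0.3,50],[0,0,0,0,0,0.3,50],[0,0,0,0,0,0.3,50]]
  ]
}}

```text
clock: 7.65
tool_pos: [0.5367, -0.0249, 0.0926]
eef_rot: [[0.039, -0.098, 0.994], [-0.999, -0.001, 0.039], [-0.003, -0.995, -0.098]]
ft_force: [-18.6, -1.1, 17.2]
gripper_width: 0.0427
```

>>> {"method": "play_rows", "body": {
  "plan": [
    [[0,0,0,0,0,-3,50],[0,0,0,0,0,-3,50],[5.6,0,0,0,0,-1,50],[0,0,0,0,-5.5,0,100],[0,0,0,0,-5.5,0,100],[0,0,0,3,-4.5,0,100],[0,0,0,5.8,0,0,100],[0,0,0,5.8,0,0,100]]
  ]
}}

```text
clock: 8.65
tool_pos: [0.4769, -0.1757, 0.263]
eef_rot: [[0.045, 0.027, 0.999], [-0.999, -0.002, 0.046], [0.004, -1.0, 0.027]]
ft_force: [1.5, 0.5, -0.6]
gripper_width: 0.0857
```

```bash
python3 - <<'E'
from h import *
plan([.462,-.306,.25],-29.2)
p=snapshot("top"); cv2.imwrite("pics/t6.png",cv2.resize(p["img"][110:190,170:320,::-1],None,fx=5.3,fy=5.3,interpolation=cv2.INTER_CUBIC))
p=snapshot("side"); cv2.imwrite("pics/s6.png",cv2.resize(p["img"][150:270,150:300,::-1],None,fx=5,fy=5,interpolation=cv2.INTER_CUBIC))
E
```

```text
t 8.65 tcp [ 0.4769 -0.1757  0.263 ] yaw -87.4 tilt [ 0.0036 -0.9996  0.0272] w 0.0857 F [ 1.46  0.48 -0.57]
turn_y -58.2
exact rotvec tool deg [ -1.32 -58.19   0.98]
shift before turn [12.94  1.29 -2.11] after turn [  5.06   1.3  -12.1 ]
```

View pics/t6.png

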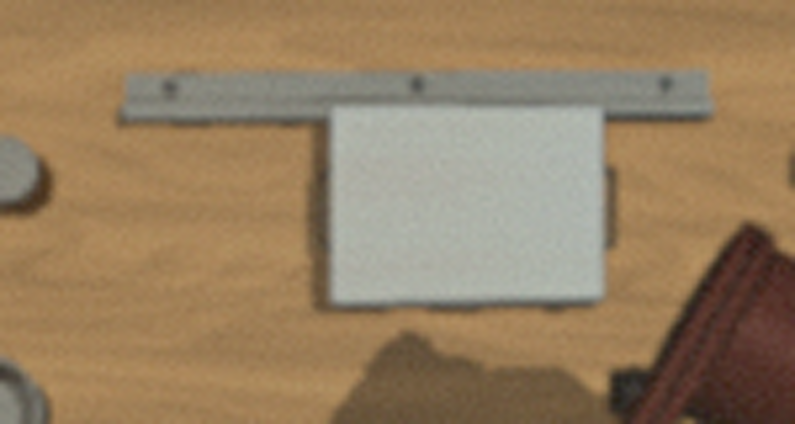

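View pics/s6.png

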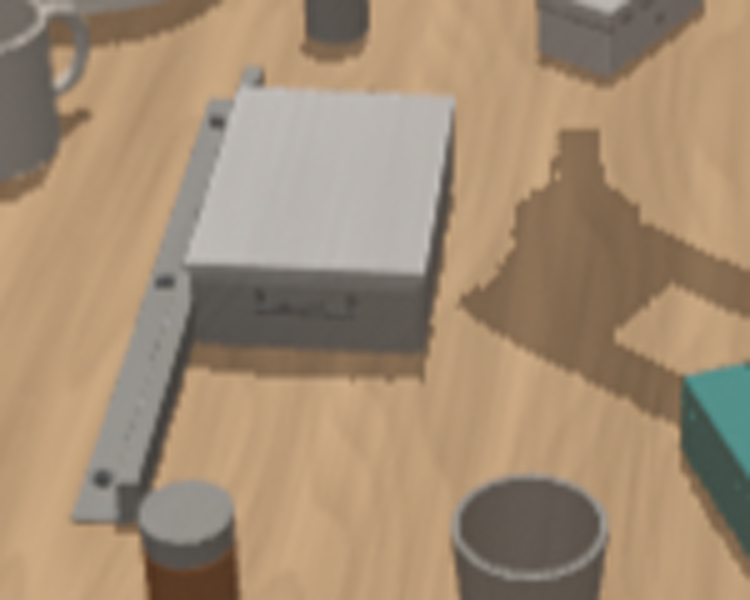

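>>> {"method": "play_rows", "body": {
  "plan": [
    [[-1.3,0,1,6,0,-1,100],[0,0,0,6,0,-1,100],[0,-9.7,0,0,0,0,100],[0,-9.7,0,0,0,0,100],[0,-9.7,0,0,0,0,100],[0,-9.7,0,0,0,0,100],[0,-9.7,0,0,0,0,100],[0,-9.7,0,0,0,0,100]]
  ]
}}

```text
clock: 9.75
tool_pos: [0.468, -0.2999, 0.2636]
eef_rot: [[0.885, 0.019, 0.466], [-0.466, 0.006, 0.885], [0.014, -1.0, 0.014]]
ft_force: [-0.2, -1.0, -0.3]
gripper_width: 0.0853
```

```bash
cat > tin.py <<'E'
from h import *
st=monitor.get_state(); p=snapshot("wrist")
I=p["img"][:,:,::-1].copy()
L=spotter.masks_of(p,"tin_center")
for d in L: print(d["p"],d["pixel"],d["region"].sum())
m=L[0]["region"].astype(float)
M=lambda x:box(*x,.058,.12,.05)
x,c=min((fit([(p,m)],M,[.462,-.306,a],st) for a in(-.51,-.4,-.6)),key=lambda r:r[1]);print("tin",x.round(4),np.degrees(x[2]),c)
cv2.polylines(I,[np.round(cv2.convexHull(proj(p,M(x),st).astype(np.float32))).astype(int)],1,(0,0,255))
cv2.polylines(I,[np.round(proj(p,M(x)[4:],st)).astype(int)],1,(0,255,0))
cv2.imwrite("pics/w7.png",I)
plan([x[0],x[1],.08],np.degrees(x[2]))
E
python3 tin.py
```

```text
Traceback (most recent call last):
  File "tin.py", line 6, in <module>
    m=L[0]["region"].astype(float)
      ~^^^
IndexError: list index out of range
```

```bash
python3 - <<'E'
from h import *
st=monitor.get_state(); p=snapshot("wrist")
I=p["img"][:,:,::-1].copy()
np.savez("w7.npz",img=p["img"],R=st["eef_rot"],t=st["tool_pos"])
M=box(.462,-.306,-.51,.058,.12,.05)
cv2.polylines(I,[np.round(proj(p,M[4:],st)).astype(int)],1,(0,255,0))
cv2.polylines(I,[np.round(proj(p,M[:4],st)).astype(int)],1,(0,0,255))
cv2.imwrite("pics/w7.png",I)
E
```

```text
(no output)
```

View pics/w7.png

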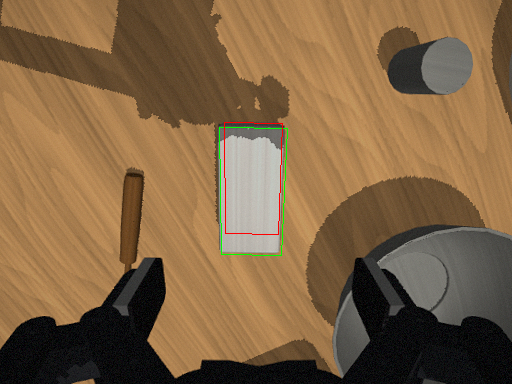

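```bash
python3 - <<'E'
from h import *
p=snapshot("top"); print(back(p,[np.array((621,257))*.64],.085))
plan([.462,-.306,.083],-29.2)
E
```

```text
[[ 0.56464622 -0.50586485  0.085     ]]
t 9.95 tcp [ 0.4676 -0.3     0.2636] yaw -28.31 tilt [ 0.0129 -0.9998  0.0142] w 0.0854 F [-0.34  0.57  0.57]
turn_y 0.89
exact rotvec tool deg [-0.82  0.9   0.73]
shift before turn [-0.44 18.04 -1.05] after turn [-0.19 18.06 -0.8 ]
```

>>> {"method": "play_rows", "body": {
  "plan": [
    [[-0.8,0.9,0.7,-0.3,0,-0.9,100],[0,0,0,0,5,0,100],[0,0,0,0,5,0,100],[0,0,0,0,4,0,100],[0,0,0,0,2,0,100],[0,0,0,0,1,0,100],[0,0,0,0,0,0,100],[0,0,0,0,0,0,100]]
  ]
}}

```text
clock: 10.95
tool_pos: [0.4613, -0.311, 0.0919]
eef_rot: [[0.864, 0.002, 0.504], [-0.504, -0.008, 0.864], [0.006, -1.0, -0.005]]
ft_force: [-0.1, -0.8, 1.5]
gripper_width: 0.0852
```

```bash
python3 - <<'E'
from h import *
plan([.462,-.306,.083],-29.2)
st=monitor.get_state(); p=snapshot("wrist")
I=p["img"][:,:,::-1].copy()
M=box(.462,-.306,-.51,.058,.12,.05)
cv2.polylines(I,[np.round(proj(p,M[4:],st)).astype(int)],1,(0,255,0))
cv2.imwrite("pics/w8.png",I)
E
```

```text
t 10.95 tcp [ 0.4613 -0.311   0.0919] yaw -30.25 tilt [ 0.0059 -1.     -0.0054] w 0.0852 F [-0.11 -0.84  1.47]
turn_y -1.05
exact rotvec tool deg [ 0.31 -1.05  0.34]
shift before turn [-0.2   0.89  0.47] after turn [-0.18  0.89  0.47]
```

View pics/w8.png

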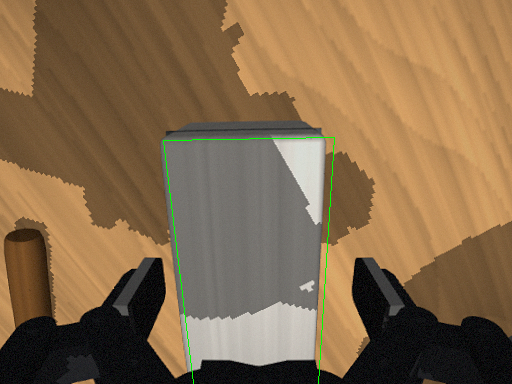

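>>> {"method": "play_rows", "body": {
  "plan": [
    [[0.3,-1,0.3,-0.3,0.5,0.6,100],[0,0,0,0,0.4,0,100],[0,0,0,0,0,0,100],[0,0,0,0,0,0,50],[0,0,0,0,0,0,50],[0,0,0,0,0,0,50],[0,0,0,0,0,0,50],[0,0,0,0,0,0,50]]
  ],
  "squeeze": 40
}}

```text
clock: 12.0
tool_pos: [0.463, -0.3047, 0.0846]
eef_rot: [[0.873, 0.003, 0.488], [-0.488, -0.003, 0.873], [0.004, -1.0, -0.001]]
ft_force: [0.3, 0.3, 0.2]
gripper_width: 0.0578
```

```bash
python3 - <<'E'
from h import *
plan([.61,-.022,.25],2.1)
top=snapshot("top")
# pan lid fit by colour/threshold in top
L=spotter.masks_of(top,"pan")
for d in L: print(d["p"],d["pixel"],d["region"].sum())
side=snapshot("side")
L2=[d for d in spotter.masks_of(side,"pan")]
for d in L2: print(d["p"],d["pixel"],d["region"].sum())
M=lambda x:box(*x,.13,.18,.06)
v=[]
if L: v.append((top,L[0]["region"].astype(float)))
s=[d for d in L2 if 150<d["pixel"][1]<250]
if s: v.append((side,s[0]["region"].astype(float)))
I=top["img"][:,:,::-1].copy();J=side["img"][:,:,::-1].copy()
for w in [v]+[[q] for q in v]:
    x,c=fit(w,M,[.61,-.022,.037]); print(x.round(4),c)
x0=[.606,-.022,.037]
for im,p in((I,top),(J,side)):
    P=proj(p,M(x0)); cv2.polylines(im,[np.round(P[4:]).astype(int)],1,(0,0,255))
cv2.imwrite("pics/p9.png",np.hstack([cv2.resize(I[110:180,200:300],None,fx=4,fy=4,interpolation=cv2.INTER_CUBIC),cv2.resize(J[160:230,170:270],None,fx=4,fy=4,interpolation=cv2.INTER_CUBIC)]))
E
```

```text
t 12.0 tcp [ 0.463  -0.3047  0.0846] yaw -29.18 tilt [ 4.2e-03 -1.0e+00 -7.0e-04] w 0.0578 F [0.34 0.31 0.17]
turn_y -31.28
exact rotvec tool deg [  0.1  -31.28   0.22]
shift before turn [ -0.87 -16.56  31.84] after turn [ 15.73 -16.54  27.71]
0.75 [147.6, 258.1] 2007
0.83 [195.5, 214.3] 2397
[ 0.6107 -0.0223  0.0654] 0.0950487800261734
[ 0.6101 -0.0217  0.0417] 0.07735886738453679
[ 0.6085 -0.0234  0.0924] 0.10449476343234343
```

View pics/p9.png

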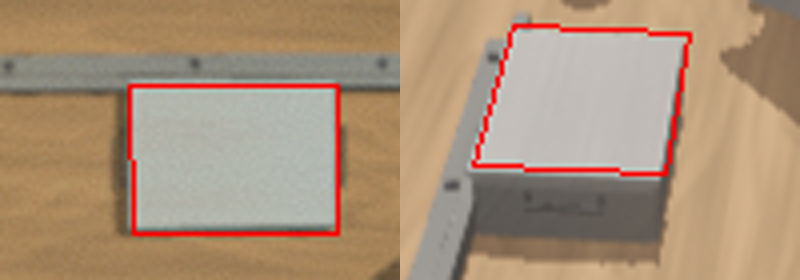

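```bash
python3 - <<'E'
from h import *
st=monitor.get_state(); p=snapshot("wrist")
I=p["img"][:,:,::-1].copy()
R=st["eef_rot"];c=st["tool_pos"]+0.0*R[:,2]
M=box(c[0],c[1],yaw(R),.058,.12,.05)
for z,col in((slice(4,8),(0,255,0)),(slice(0,4),(0,0,255))): cv2.polylines(I,[np.round(proj(p,M[z],st)*8).astype(int)],1,col,1,cv2.LINE_AA,3)
cv2.imwrite("pics/w10.png",cv2.resize(I[80:384,100:420],None,fx=1.9,fy=1.9))
E
```

```text
(no output)
```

View pics/w10.png

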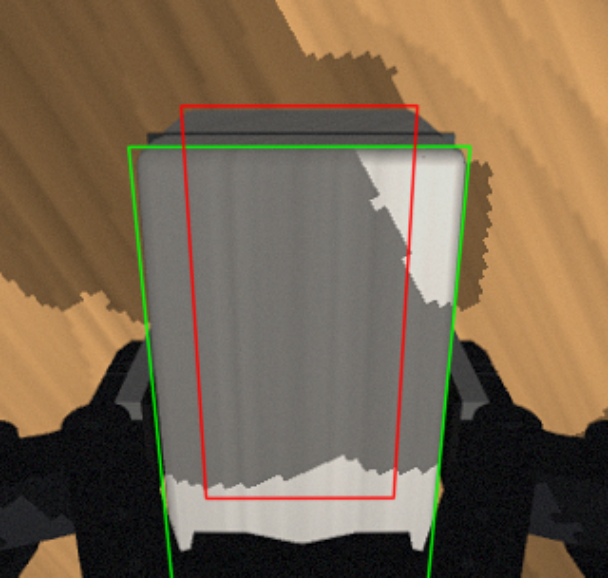

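>>> {"method": "play_rows", "body": {
  "plan": [
    [[0,0,0,0,-2,0,50],[0,0,0,0,-3,0,50],[0,-10.4,0,0,-3,0,50],[0,-10.4,0,0,-3,0,50],[0,-10.4,0,0,-1,0,50],[0,0,0,1.5,0,2.5,50],[0,0,0,2.5,0,4.5,50],[0,0,0,2.5,0,4.5,50]]
  ],
  "squeeze": 50
}}

```text
clock: 13.25
tool_pos: [0.5215, -0.1866, 0.2168]
eef_rot: [[0.999, 0.007, -0.047], [0.047, -0.006, 0.999], [0.007, -1.0, -0.006]]
ft_force: [-0.0, 0.0, -2.4]
gripper_width: 0.0576
```

```bash
python3 - <<'E'
from h import *
plan([.609,-.0215,.20],2.1)
E
```

```text
t 13.25 tcp [ 0.5215 -0.1866  0.2168] yaw 2.69 tilt [ 0.0066 -1.     -0.0065] w 0.0576 F [-0.    0.04 -2.45]
turn_y 0.59
exact rotvec tool deg [0.37 0.59 0.38]
shift before turn [ 9.51  1.64 16.09] after turn [ 9.35  1.68 16.17]
```

>>> {"method": "play_rows", "body": {
  "plan": [
    [[0.4,0.6,0.4,2.4,0,4,50],[0,0,0,2.4,0,4,50],[0,0,0,2.4,0,4,50],[0,0,0,2.1,0,3.8,50],[0,0,0,0,0.8,0,50],[0,0,0,0,0.8,0,50],[0,0,0,0,0,0,50],[0,0,0,0,0,0,50]]
  ]
}}

```text
clock: 14.25
tool_pos: [0.6103, -0.018, 0.2075]
eef_rot: [[0.999, 0.004, -0.039], [0.039, -0.001, 0.999], [0.004, -1.0, -0.001]]
ft_force: [0.6, 0.4, -3.2]
gripper_width: 0.0576
```

```bash
python3 - <<'E'
from h import *
plan([.609,-.0215,.145],2.1)
st=monitor.get_state(); p=snapshot("wrist")
I=p["img"][:,:,::-1].copy()
M=box(.609,-.0215,.0366,.13,.18,.06)
cv2.polylines(I,[np.round(proj(p,M[4:],st)*8).astype(int)],1,(0,255,0),1,cv2.LINE_AA,3)
cv2.imwrite("pics/w11.png",I)
E
```

```text
t 14.25 tcp [ 0.6103 -0.018   0.2075] yaw 2.21 tilt [ 0.0039 -1.     -0.0011] w 0.0576 F [ 0.55  0.37 -3.24]
turn_y 0.11
exact rotvec tool deg [0.07 0.11 0.22]
shift before turn [-0.17  6.25 -0.34] after turn [-0.15  6.25 -0.34]
```

View pics/w11.png

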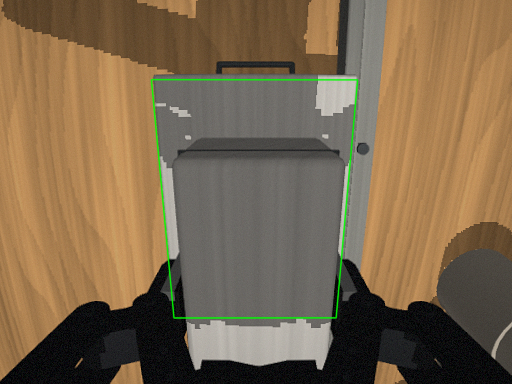

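>>> {"method": "play_rows", "body": {
  "plan": [
    [[0,0.1,0.2,-0.1,0.5,-0.2,50],[0,0,0,0,2,0,50],[0,0,0,0,1.5,0,50],[0,0,0,0,1,0,50],[0,0,0,0,0.6,0,50],[0,0,0,0,0.3,0,50],[0,0,0,0,0,0,50],[0,0,0,0,0,0,50]]
  ]
}}

```text
clock: 15.3
tool_pos: [0.6093, -0.0214, 0.1454]
eef_rot: [[0.999, -0.0, -0.035], [0.035, -0.001, 0.999], [-0.0, -1.0, -0.001]]
ft_force: [0.3, -1.4, -1.9]
gripper_width: 0.057
```

```bash
python3 - <<'E'
from h import *
plan([.609,-.02,.1446],2.1)
E
```

```text
t 15.3 tcp [ 0.6093 -0.0214  0.1454] yaw 2.02 tilt [-4.0e-04 -1.0e+00 -1.3e-03] w 0.057 F [ 0.34 -1.38 -1.85]
turn_y -0.08
exact rotvec tool deg [ 0.07 -0.08 -0.02]
shift before turn [-0.03  0.08  0.14] after turn [-0.03  0.08  0.14]
```

>>> {"method": "play_rows", "body": {
  "plan": [
    [[0,0,0,0,0.1,0.1,50],[0,0,0,0,0.1,0,50],[0,0,0,0,0.1,0,50],[0,0,0,0,0,0,50],[0,0,0,0,0,0,90],[0,0,0,0,0,0,90],[0,0,0,0,0,0,90],[0,0,0,0,0,0,90]]
  ]
}}

```text
clock: 16.3
tool_pos: [0.6105, -0.0204, 0.1448]
eef_rot: [[0.999, 0.003, -0.035], [0.035, -0.002, 0.999], [0.003, -1.0, -0.002]]
ft_force: [-0.4, -0.7, -0.5]
gripper_width: 0.0767
```

```bash
python3 - <<'E'
from h import *
plan([.6228,.2825,.25],2.1)
st=monitor.get_state(); p=snapshot("wrist")
cv2.imwrite("pics/w12.png",p["img"][:,:,::-1])
E
```

```text
t 16.3 tcp [ 0.6105 -0.0204  0.1448] yaw 2.03 tilt [ 0.0027 -1.     -0.002 ] w 0.0767 F [-0.36 -0.7  -0.51]
turn_y -0.07
exact rotvec tool deg [ 0.12 -0.07  0.15]
shift before turn [  2.33 -10.58  30.21] after turn [  2.34 -10.52  30.23]
```

View pics/w12.png

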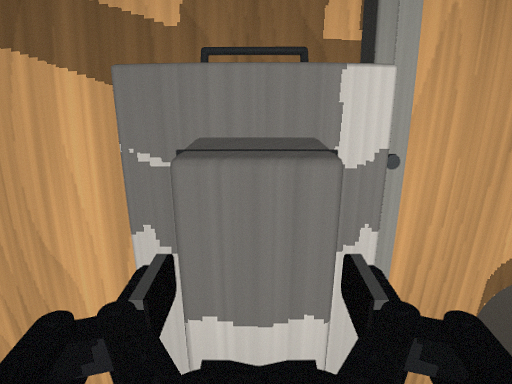

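>>> {"method": "play_rows", "body": {
  "plan": [
    [[0,0,0,0,-4,0,100],[0,0,0,0,-6,0,100],[0,0,0,0.4,0,6,100],[0,0,0,0.5,0,6,100],[0,0,0,0.5,0,6,100],[0,0,0,0.5,0,6,100],[0,0,0,0.4,0,5,100],[0,0,0,0,0,0,100]]
  ]
}}

```text
clock: 17.35
tool_pos: [0.6247, 0.2779, 0.2486]
eef_rot: [[0.999, 0.006, -0.031], [0.031, -0.0, 1.0], [0.006, -1.0, -0.0]]
ft_force: [0.2, -0.3, 0.5]
gripper_width: 0.0852
```

```bash
cat > jar.py <<'E'
import sys
from h import *
st=monitor.get_state(); p=snapshot("wrist")
I=p["img"][:,:,::-1].copy()
L=spotter.masks_of(p,"jar_center")
for d in L: print(d["p"],d["pixel"],d["region"].sum())
x=[.6228,.2815]
if L:
    x,c=fit([(p,L[0]["region"].astype(float))],lambda x:cyl(*x,.022,.075),x,st); print(x,c)
P=proj(p,cyl(*x,.022,.075),st)
for a in (P[:32],P[32:]): cv2.polylines(I,[np.round(a*8).astype(int)],1,(0,255,0),1,cv2.LINE_AA,3)
cv2.imwrite("pics/%s.png"%sys.argv[1],I)
plan([x[0],x[1],.1],2.1)
E
python3 jar.py w13
python3 - <<'E'
from h import *
p=snapshot("top"); cv2.imwrite("pics/t13.png",cv2.resize(p["img"][110:190,170:320,::-1],None,fx=5.3,fy=5.3,interpolation=cv2.INTER_CUBIC))
E
```

```text
0.81 [181.1, 253.5] 3071
[0.62193621 0.28609216] 0.05754128016349569
t 17.45 tcp [0.6251 0.2746 0.2485] yaw 1.6 tilt [ 0.0056 -1.     -0.0018] w 0.0856 F [ 0.07 -0.06  0.56]
turn_y -0.5
exact rotvec tool deg [ 0.1  -0.5   0.32]
shift before turn [-0.37 14.85  1.19] after turn [-0.28 14.85  1.16]
```

View pics/w13.png

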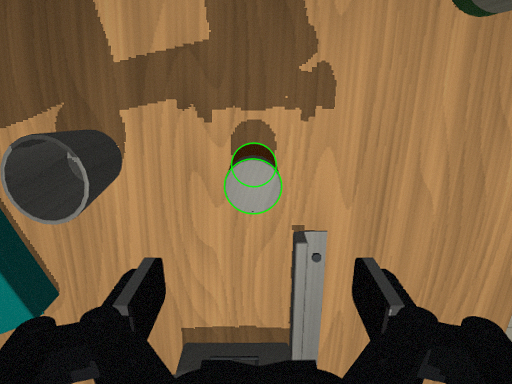

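View pics/t13.png

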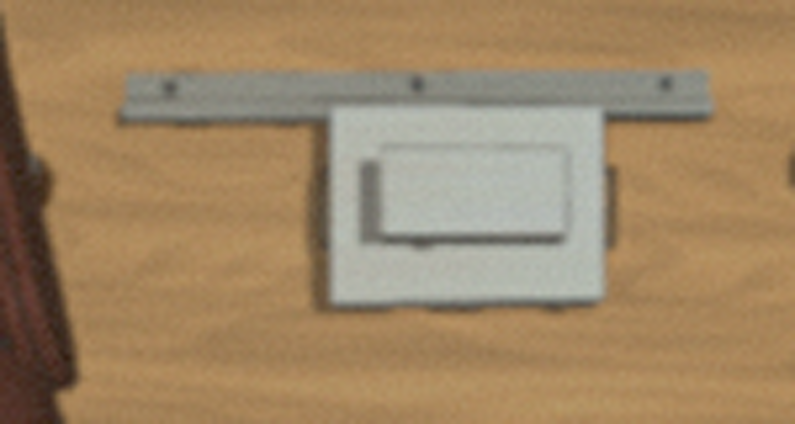

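>>> {"method": "play_rows", "body": {
  "plan": [
    [[0.1,-0.5,0.3,-0.3,2,0.9,100],[0,0,0,0,4,0,100],[0,0,0,0,2,0,100],[0,0,0,0,0.5,0,100],[0,0,0,0,0,0,100],[0,0,0,0,0,0,100],[0,0,0,0,0,0,100],[0,0,0,0,0,0,100]]
  ]
}}

```text
clock: 18.5
tool_pos: [0.6242, 0.2787, 0.1624]
eef_rot: [[1.0, 0.003, -0.029], [0.029, 0.001, 1.0], [0.003, -1.0, 0.001]]
ft_force: [0.8, 0.4, 0.9]
gripper_width: 0.0857
```

```bash
python3 jar.py w14
```

```text
0.85 [220.9, 251.7] 6980
[0.62188594 0.28628406] 0.03380015222355115
t 18.6 tcp [0.6241 0.2786 0.1622] yaw 1.68 tilt [ 0.0032 -1.      0.0011] w 0.0856 F [ 0.05 -0.24  0.06]
turn_y -0.42
exact rotvec tool deg [-0.06 -0.42  0.19]
shift before turn [-0.22  6.22  0.76] after turn [-0.19  6.22  0.77]
```

View pics/w14.png

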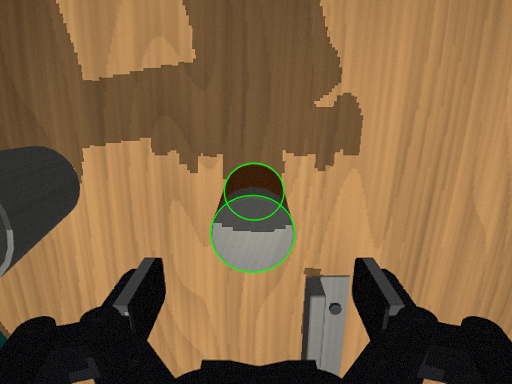

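>>> {"method": "play_rows", "body": {
  "plan": [
    [[0,-0.4,0.2,-0.2,0,0.8,100],[0,0,0,0,0.5,0,100],[0,0,0,0,3,0,100],[0,0,0,0,2,0,100],[0,0,0,0,0.9,0,100],[0,0,0,0,0,0,100],[0,0,0,0,0,0,100],[0,0,0,0,0,0,100]]
  ]
}}

```text
clock: 19.6
tool_pos: [0.6227, 0.2882, 0.0976]
eef_rot: [[0.999, 0.002, -0.038], [0.038, 0.002, 0.999], [0.002, -1.0, 0.002]]
ft_force: [1.0, -0.7, -0.4]
gripper_width: 0.0853
```

```bash
python3 jar.py w15
```

```text
0.7 [300.3, 253.1] 14667
[0.62176483 0.2849658 ] 0.13416496024635471
t 19.7 tcp [0.6228 0.2883 0.0977] yaw 2.16 tilt [ 0.0026 -1.      0.0019] w 0.0853 F [-0.6  -0.12 -0.33]
turn_y 0.06
exact rotvec tool deg [-0.11  0.06  0.15]
shift before turn [-0.12 -0.23 -0.33] after turn [-0.12 -0.23 -0.33]
```

View pics/w15.png

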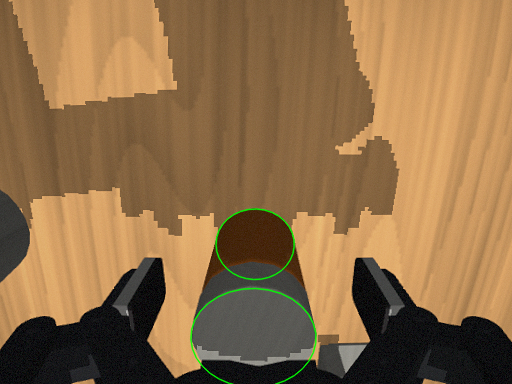

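>>> {"method": "play_rows", "body": {
  "plan": [
    [[0,0,0,-0.1,0,-0.2,100],[0,0,0,0,0,0,100],[0,0,0,0,0,0,30],[0,0,0,0,0,0,30],[0,0,0,0,0,0,30],[0,0,0,0,0,0,30],[0,0,0,0,0,0,30],[0,0,0,0,0,0,30]]
  ],
  "squeeze": 40
}}

```text
clock: 20.7
tool_pos: [0.6224, 0.2862, 0.099]
eef_rot: [[0.999, 0.004, -0.038], [0.038, 0.003, 0.999], [0.004, -1.0, 0.002]]
ft_force: [0.6, 0.1, 0.8]
gripper_width: 0.0436
```

```bash
python3 - <<'E'
from h import *
plan([.6105,-.0204,.26],2.1)
top=snapshot("top");side=snapshot("side")
v=[]
for p in(top,side):
    for d in spotter.masks_of(p,"tin_center"): print(d["p"],d["pixel"],d["region"].sum())
x=[.6105,-.0204,.0355]
ims=[]
for p,r in((top,(110,180,200,300)),(side,(150,220,170,270))):
    I=p["img"][:,:,::-1].copy()
    cv2.polylines(I,[np.round(proj(p,box(*x,.058,.12,.05,.06)[4:])*8).astype(int)],1,(0,0,255),1,cv2.LINE_AA,3)
    cv2.polylines(I,[np.round(proj(p,box(.6095,-.0205,.0366,.13,.18,.06)[4:])*8).astype(int)],1,(0,255,0),1,cv2.LINE_AA,3)
    ims.append(cv2.resize(I[r[0]:r[1],r[2]:r[3]],None,fx=4,fy=4,interpolation=cv2.INTER_CUBIC))
cv2.imwrite("pics/p16.png",np.hstack(ims))
E
```

```text
t 20.7 tcp [0.6224 0.2862 0.099 ] yaw 2.16 tilt [ 0.0043 -1.      0.0024] w 0.0436 F [0.57 0.13 0.81]
turn_y 0.06
exact rotvec tool deg [-0.14  0.06  0.25]
shift before turn [ -2.27 -16.19 -30.56] after turn [ -2.31 -16.1  -30.6 ]
0.81 [220.3, 206.8] 456
0.68 [144.9, 258.1] 678
0.57 [173.2, 217.6] 856
0.56 [244.5, 306.9] 1330
```

View pics/p16.png

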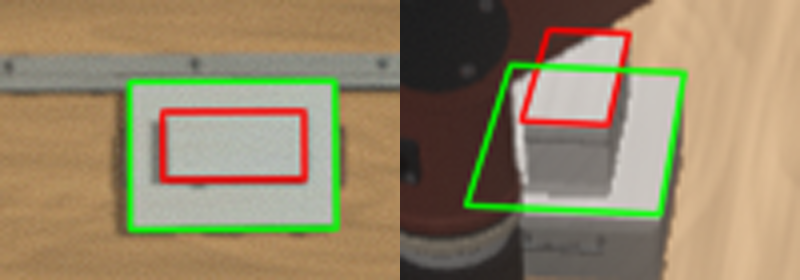

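>>> {"method": "play_rows", "body": {
  "plan": [
    [[0,0,0,0,-2,0,30],[0,0,0,0,-4,0,30],[0,0,0,0,-5,0,30],[0,0,0,0,-4,0,30],[0,0,0,0,-1,0,30],[0,0,0,-0.4,0,-3,30],[0,0,0,-0.4,0,-5,30],[0,0,0,-0.4,0,-5,30]]
  ],
  "squeeze": 45
}}

```text
clock: 21.9
tool_pos: [0.6121, 0.1558, 0.2638]
eef_rot: [[0.999, 0.001, -0.044], [0.044, 0.003, 0.999], [0.001, -1.0, 0.003]]
ft_force: [0.3, -1.1, -1.4]
gripper_width: 0.0431
```

```bash
python3 - <<'E'
from h import *
plan([.6105,-.0204,.25],2.1)
E
```

```text
t 21.9 tcp [0.6121 0.1558 0.2638] yaw 2.53 tilt [ 7.0e-04 -1.0e+00  2.6e-03] w 0.0431 F [ 0.27 -1.14 -1.37]
turn_y 0.43
exact rotvec tool deg [-0.15  0.43  0.04]
shift before turn [ -0.94   1.34 -17.6 ] after turn [ -0.81   1.38 -17.6 ]
```

>>> {"method": "play_rows", "body": {
  "plan": [
    [[0,0.4,0,-0.2,0,-5,30],[0,0,0,-0.2,0,-5,30],[0,0,0,-0.2,0,-4,30],[0,0,0,-0.2,0,-3,30],[0,0,0,0,0,-0.5,30],[0,0,0,0,1,0,30],[0,0,0,0,0.5,0,30],[0,0,0,0,0,0,30]]
  ]
}}

```text
clock: 22.9
tool_pos: [0.6053, -0.0255, 0.2384]
eef_rot: [[0.999, -0.013, -0.034], [0.034, 0.005, 0.999], [-0.013, -1.0, 0.005]]
ft_force: [-0.4, 0.4, -2.2]
gripper_width: 0.0434
```

```bash
python3 - <<'E'
from h import *
plan([.6105,-.0204,.209],2.1)
st=monitor.get_state(); p=snapshot("wrist")
I=p["img"][:,:,::-1].copy()
cv2.polylines(I,[np.round(proj(p,box(.6105,-.0204,.0355,.058,.12,.05,.06)[4:],st)*8).astype(int)],1,(0,0,255),1,cv2.LINE_AA,3)
cv2.imwrite("pics/w17.png",I)
E
```

```text
t 22.9 tcp [ 0.6053 -0.0255  0.2384] yaw 1.98 tilt [-0.0129 -0.9999  0.0051] w 0.0434 F [-0.42  0.44 -2.18]
turn_y -0.12
exact rotvec tool deg [-0.29 -0.13 -0.74]
shift before turn [0.57 2.93 0.47] after turn [0.54 2.94 0.49]
```

View pics/w17.png

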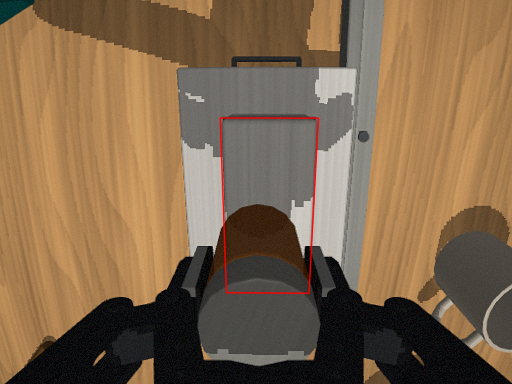

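>>> {"method": "play_rows", "body": {
  "plan": [
    [[-0.3,-0.1,-0.7,0.5,0,0.5,30],[0,0,0,0,0.5,0,30],[0,0,0,0,1,0,30],[0,0,0,0,0.5,0,30],[0,0,0,0,0.3,0,30],[0,0,0,0,0.2,0,30],[0,0,0,0,0,0,30],[0,0,0,0,0,0,30]]
  ]
}}

```text
clock: 23.95
tool_pos: [0.6109, -0.0189, 0.2122]
eef_rot: [[0.999, 0.001, -0.038], [0.038, -0.001, 0.999], [0.001, -1.0, -0.001]]
ft_force: [0.3, 0.2, -2.0]
gripper_width: 0.0435
```

```bash
python3 - <<'E'
from h import *
plan([.6105,-.0204,.209],2.1)
E
```

```text
t 23.95 tcp [ 0.6109 -0.0189  0.2122] yaw 2.18 tilt [ 1.2e-03 -1.0e+00 -6.0e-04] w 0.0435 F [ 0.28  0.16 -2.02]
turn_y 0.08
exact rotvec tool deg [0.03 0.08 0.07]
shift before turn [-0.05  0.32 -0.15] after turn [-0.05  0.32 -0.15]
```

>>> {"method": "play_rows", "body": {
  "plan": [
    [[0,0,0,0,0.1,-0.1,30],[0,0,0,0,0.1,0,30],[0,0,0,0,0.1,0,30],[0,0,0,0,0.1,0,30],[0,0,0,0,0,0,30],[0,0,0,0,0,0,30],[0,0,0,0,0,0,30],[0,0,0,0,0,0,30]]
  ]
}}

```text
clock: 24.95
tool_pos: [0.6114, -0.0201, 0.209]
eef_rot: [[0.999, 0.003, -0.038], [0.038, -0.001, 0.999], [0.003, -1.0, -0.001]]
ft_force: [-0.8, 0.5, -1.5]
gripper_width: 0.0429
```

```bash
python3 - <<'E'
from h import *
plan([.6105,-.0204,.209],2.1)
p=snapshot("side"); cv2.imwrite("pics/s18.png",cv2.resize(p["img"][110:230,150:300,::-1],None,fx=5,fy=5,interpolation=cv2.INTER_CUBIC))
E
```

```text
t 24.95 tcp [ 0.6114 -0.0201  0.209 ] yaw 2.17 tilt [ 0.0026 -1.     -0.001 ] w 0.0429 F [-0.84  0.45 -1.48]
turn_y 0.07
exact rotvec tool deg [0.06 0.07 0.15]
shift before turn [-0.09 -0.   -0.03] after turn [-0.09 -0.   -0.03]
```

View pics/s18.png

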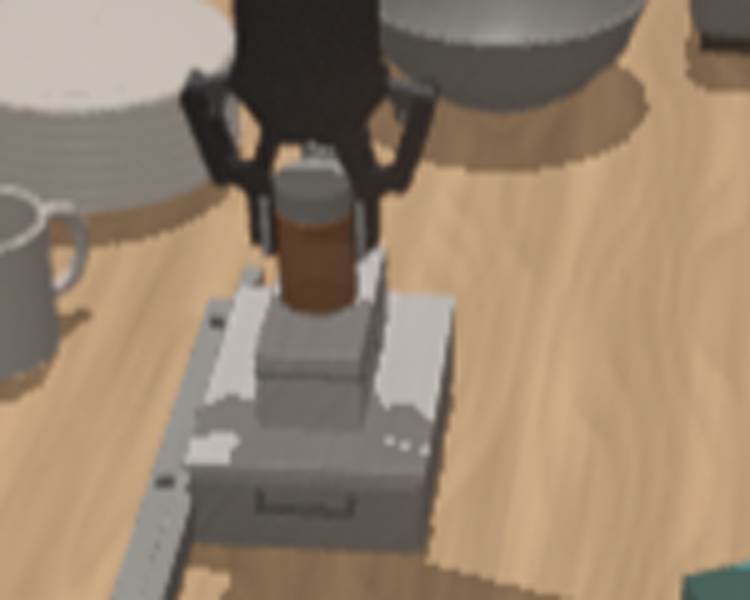

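>>> {"method": "play_rows", "body": {
  "plan": [
    [[0,0,0,-0.1,0.1,0,30],[0,0,0,0,0,0,30],[0,0,0,0,0.1,0,30],[0,0,0,0,0,0,30],[0,0,0,0,0,0,30],[0,0,0,0,0,0,30],[0,0,0,0,0,0,30],[0,0,0,0,0,0,30]]
  ]
}}

```text
clock: 26.0
tool_pos: [0.6111, -0.0202, 0.2089]
eef_rot: [[0.999, 0.005, -0.038], [0.038, -0.001, 0.999], [0.005, -1.0, -0.001]]
ft_force: [-0.0, 0.4, 2.0]
gripper_width: 0.0431
```

>>> {"method": "play_rows", "body": {
  "plan": [
    [[0,0,0,0,0,0,60],[0,0,0,0,0,0,80],[0,0,0,0,0,0,100],[0,0,0,0,0,0,100],[0,0,0,0,-1,0,100],[0,0,0,0,-3,0,100],[0,0,0,0,-5,0,100],[0,0,0,0,-5,0,100]]
  ]
}}

```text
clock: 27.0
tool_pos: [0.6082, -0.0198, 0.348]
eef_rot: [[0.999, -0.005, -0.038], [0.038, 0.0, 0.999], [-0.005, -1.0, 0.001]]
ft_force: [1.2, -0.4, -0.4]
gripper_width: 0.0855
```

>>> {"method": "play_rows", "body": {
  "plan": [
    [[0,0,0,0,-2,0,100],[0,0,0,0,0,-6,100],[0,0,0,0,0,-6,100],[0,0,0,0,0,-6,100],[0,0,0,0,0,-6,100],[0,0,0,0,0,0,100],[0,0,0,0,0,0,100],[0,0,0,0,0,0,100]]
  ]
}}

```text
clock: 28.0
tool_pos: [0.6204, -0.2643, 0.384]
eef_rot: [[0.999, 0.014, -0.042], [0.043, -0.004, 0.999], [0.014, -1.0, -0.005]]
ft_force: [-0.3, 0.1, 0.5]
gripper_width: 0.0853
```

```bash
python3 - <<'E'
from h import *
plan([.6105,-.0204,.209],2.1)
p=snapshot("side"); cv2.imwrite("pics/s19.png",cv2.resize(p["img"][:,:,::-1],(800,600),interpolation=cv2.INTER_CUBIC))
p=snapshot("top"); 
I=p["img"][:,:,::-1].copy()
J=proj(p,cyl(.611,-.0203,.022,.075,.11)[32:]); cv2.polylines(I,[np.round(J*8).astype(int)],1,(0,0,255),1,cv2.LINE_AA,3)
K1=np.hstack([cv2.resize(q[110:180,200:300],None,fx=4,fy=4,interpolation=cv2.INTER_CUBIC) for q in(p["img"][:,:,::-1],I)])
cv2.imwrite("pics/t19.png",K1); cv2.imwrite("pics/t19b.png",cv2.resize(p["img"][:,:,::-1],(800,600)))
E
```

```text
t 28.0 tcp [ 0.6204 -0.2643  0.384 ] yaw 2.44 tilt [ 0.0139 -0.9999 -0.0047] w 0.0853 F [-0.26  0.1   0.46]
turn_y 0.34
exact rotvec tool deg [0.26 0.34 0.8 ]
shift before turn [-0.2  17.38 24.49] after turn [-0.1  17.5  24.41]
```

View pics/s19.png

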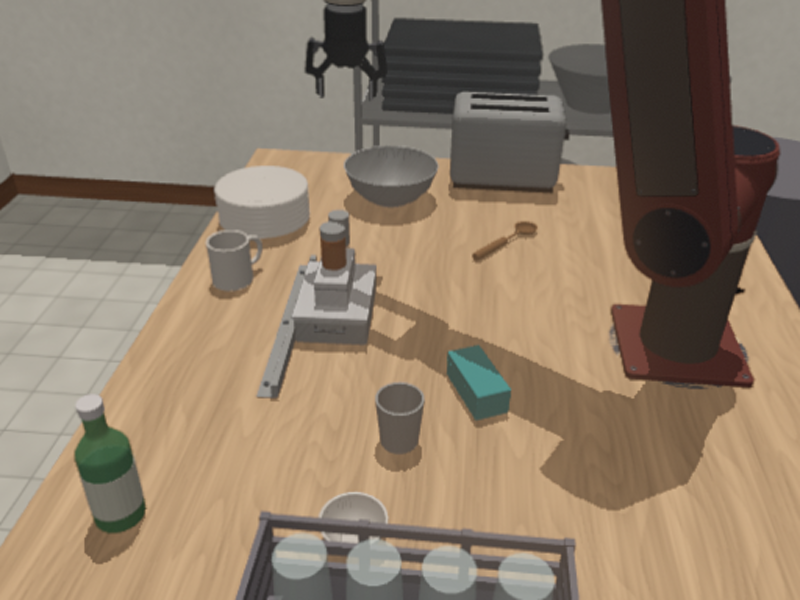

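View pics/t19.png

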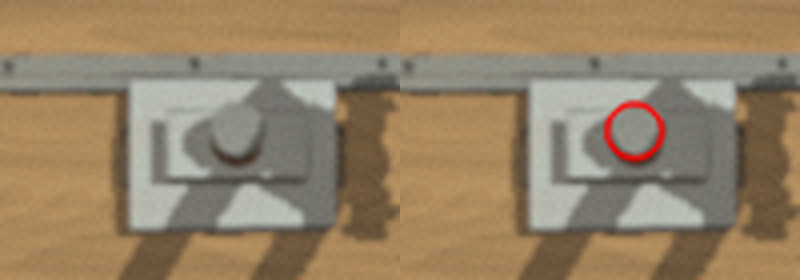

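View pics/t19b.png

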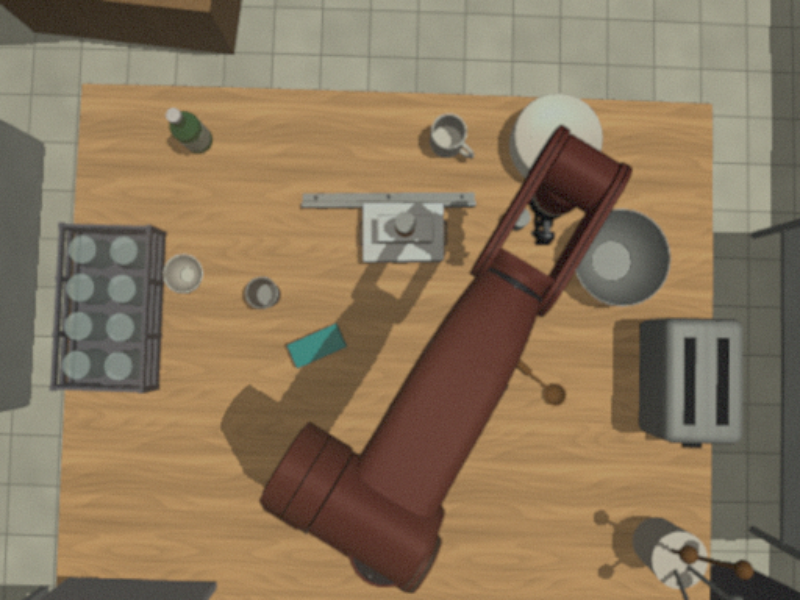

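>>> {"method": "play_rows", "body": {
  "plan": [
    [[0,0,0,0,0,6,100],[0,0,0,0,0,6,100],[0,0,0,1,0,6,100],[0,0,0,1,0,6,100],[0,0,0,2,0,6,100],[0,0,0,2,0,6,100],[0,0,0,0.5,3,2,100],[0,0,0,0,4,0,100]]
  ]
}}

```text
clock: 29.1
tool_pos: [0.668, 0.1319, 0.3188]
eef_rot: [[0.998, 0.027, -0.055], [0.055, -0.002, 0.999], [0.027, -1.0, -0.004]]
ft_force: [0.3, -0.5, -0.2]
gripper_width: 0.0853
```

>>> {"method": "play_rows", "body": {
  "plan": [
    [[0,0,0,0,2,0,100],[0,0,0,0,1,0,100],[0,0,0,0,0,0,100],[0,0,0,0,0,0,100],[0,0,0,0,0,0,100],[0,0,0,0,0,0,100],[0,0,0,0,0,0,100],[0,0,0,0,0,0,100]]
  ]
}}

```text
clock: 30.1
tool_pos: [0.6687, 0.1325, 0.2904]
eef_rot: [[0.998, 0.03, -0.056], [0.056, -0.002, 0.998], [0.03, -1.0, -0.004]]
ft_force: [-0.4, 0.3, -0.2]
gripper_width: 0.0852
```

```bash
python3 - <<'E'
from h import *
p=snapshot("wrist"); cv2.imwrite("pics/w20.png",cv2.resize(p["img"][:,:,::-1],(800,600),interpolation=cv2.INTER_CUBIC))
E
```

```text
(no output)
```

View pics/w20.png

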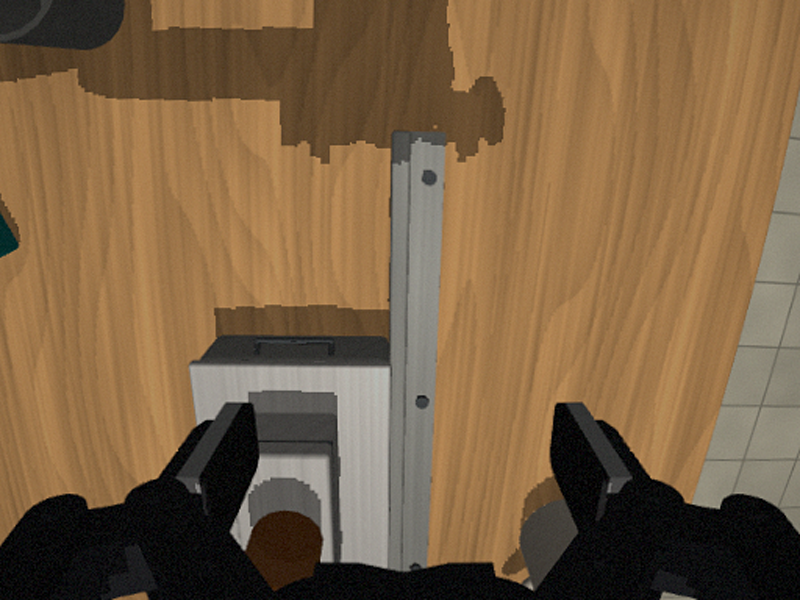

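```bash
python3 -c "
from rig import workorder; print(workorder.sign_off())"
```

```text
the job is handed in; nothing more can be done
None
```

The job is done and handed in at about 30 s of the 69 s allowed.

- **Pan:** I slid it along the bench with the half-open fingers until the rail stopped it (about 18 N). A last wrist view along the rail shows no gap, with the pan parallel to the rail and well inside its ends.
- **Tin:** It sits flat on the lid, aligned with the pan. By my measurements it is within about 2 mm of the lid's middle.
- **Jar:** It stands upright on the middle of the tin, released and with the gripper clear. I lowered it until the wrist force showed contact, then let go. In the last top view, its cap matches the expected circle.
- **Other things:** In the last side and top views, the other kitchen things and the turquoise look-alike are where they were. The arm partly hides the spoon and shaker in the top view, but both show in the side view.

**Checks that disagreed:**
- Once the pan was flush, the side camera's automatic fit gave its turn as about 0.09–0.14 rad. The top camera gave 0.042, close to the rail's 0.037. I went with the top view, and the later wrist views agreed with it.
- The network missed the tin in one wrist picture, so I checked its pose by overlaying the model on the image instead.

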